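Fish the turner out from under the draining grid

TASK

First hang the wire caddy by its handle on the pair of hooks of the wooden stand and let go of it, so that the opening of the drying tray is free. Then take the long wooden turner that lies in the tray, work it out through the opening, tilted, since it is longer than the opening, and finish while holding it motionless in the gripper, not putting it down, with every part of it at least 5 cm above the tray's rim and touching nothing else. The caddy stays hanging, and the other things on the table and the sponge on the grid stay where they are.

Things in the scene. Friction and masses are not known exactly. Their poses are not given: they have to be found in the camera images.
- tray: Fixed white plastic drying tray, 190 (x) x 410 (y) x 79 high, walls and floor 5 thick; inside 180 x 400. Origin: centre of underside, on the table; z up. From y = -13 to the +y end a fixed grid of 6 mm steel bars covers it (along y, 22 apart; crossbar at the edge), underside 73, top 79 above the table. The rest, y = -200 to -13, is open: an opening 180 x 187.
- tray_opening (a point): Centre of the tray's opening, at rim height (79 above the table); tray frame (0, -105, 79). Axes as the tray's.
- turner: Loose flat wooden turner, 330 long, about 140 g, flat on the tray's floor along tray y, blade under the opening, handle under the grid. Origin: middle of its length, on its underside; +x to the blade's tip, z up. Handle x = -165 to 75, 24 wide (y), 12 thick; blade x = 75 to 165, 64 wide, 8 thick; undersides flush. Centre of mass at about x = 15.
- turner_neck (a point): Point on the handle near the blade, at turner x = 50, mid-thickness (6 above the underside): under the opening at the start; a place to grip across the 24 mm width.
- turner_tip (a point): Middle of the blade's outer edge, turner x = 165.
- turner_end (a point): Middle of the handle's free end, turner x = -165.
- caddy: Loose wire caddy (basket) of bare steel wire, 230 (x) x 110 (y) x 55 high, empty, about 250 g, with a rigid fixed handle arching over it along x. At the start it stands across the tray's opening on the tray's two long rims. Origin: centre of its underside, z up.
- caddy_bar (a point): Middle of the handle's straight top bar, 130 above the caddy's underside. The bar runs along the caddy's x, straight from x = -90 to 90, round, 10 mm thick.
- stand: Fixed wooden stand. Origin: on the table below its post's front face. Two 8 mm steel hooks at y = -35 and 35 run level to -x from the post (x = 0), centre line 215 high, to x = -130; turned-up tips 247 high at x = -137. The caddy's bar lies across both, along y; the fingers fit down between them. Post x = 0 to 22, 228 high; foot x = -50 to 90, 170 wide, 14 high.
- stand_seat (a point): Where the middle of the caddy's bar goes: over the hooks, midway between them, stand frame (-80, 0, 224), which is the height of the bar's centre line when it rests on them.
- sponge: Loose sponge 100 x 60 x 28 on the grid of the tray. Origin: centre of its underside. Bystander.
- can: Drinks can, 66 dia. x 115, bystander. Origin: centre of its underside.
- soap: Amber bottle, 60 dia. x 190, bystander. Origin: centre of its underside.
- mug: White mug, 80 dia. x 90, bystander. Origin: centre of its underside.
- bowl: Black bowl, 130 dia. x 55, bystander. Origin: centre of its underside.
- jar: Glass jar, 70 dia. x 100, bystander. Origin: centre of its underside.

How it is judged:
On the way:
1. the caddy hangs by its handle on both hooks, let go (x of caddy_bar in the frame of stand between -0.13 and -0.005 m and y of caddy_bar in the frame of stand between -0.055 and 0.055 m and z of caddy_bar in the frame of stand between 0.208 and 0.236 m and contact force between caddy and stand above 0.8 N and contact force between caddy and the fingers below 0.1 N), for 0.3 s.
At the end, for the whole second after the job is handed in: Caddy let go, its bar resting on the hooks (middle 5-130 mm before the post, within 55 mm of midway, 208-236 mm high). Turner held in the fingers, still, tip and handle end at least 40 mm above the tray's rim, touching neither tray, stand nor caddy (all of step 1 and height (world z) of each of turner_tip, turner_end above 0.119 m and contact force between turner and the fingers above 1 N and contact force between turner and tray below 0.1 N and contact force between turner and stand below 0.1 N and contact force between turner and caddy below 0.1 N and linear speed of turner below 0.05 m/s); the arm keeps its last pose, push and grip.
It fails at once if a bystander (can, soap, mug, bowl, jar, sponge) is moved by more than 5 cm (distance of any of sponge, can, soap, mug, bowl, jar from where it was at the start of the episode above 0.05 m).
It also fails if it takes over 58 s, if anything falls off the work surface, if the arm or the gripper's body presses on something with over 40 N, if the wrist force passes 120 N, or if a joint passes its speed limit or range.

ROBOT

A 6-joint arm with a two-finger parallel gripper is mounted at the origin on the work surface. World frame = base frame: x ahead of the robot, y to its left, z up, the work surface at z = 0. Lengths are in m, angles in rad, forces in N, time in s.
With the tool pointing down it reaches from about 0.325 to 0.9 m from the base axis. Payload 6.1 kg.
Tool frame: the origin (TCP) lies on the centre line of the jaws, within the pads' length; the fingertips stand 17 mm ahead of it and the grasp point (between the pads) lies 2 mm behind it; z points along the fingers, y is the direction in which the jaws open and shut (so a half turn about z gives the same grasp; the last joint's range is limited). The gripper opens to 87 mm and grips with 3 to 60 N. Pads are 19 mm wide; open, the fingers measure 117 mm over their backs; the gripper's body (75 mm by 190 mm) begins 51 mm behind the grasp point.
Start: joints at [-1.38, 0.22, 1.526, -0, 1.395, -0.126], TCP at [0.195, -0.594, 0.24] pointing down, gripper open.
Joint ranges: [-2.98, 2.98], [-0.91, 2.08], [0.09, 2.57], [-1.24, 4.39], [0.2, 2.65], [-2.68, 2.68]. Speed limits (rad/s): [2.57, 2.57, 3.01, 3.14, 3.14, 3.14].

INTERFACE

Orientations are given as a 3x3 rotation matrix whose columns are the frame's x, y, z axes.
In Python, from workcell import * gives the robot as it stands.
- The arm moves only by the tool drive_tool, never from a script. Its argument "targets" is a list of rows, each a list of 4 numbers: the shift along the tool's x, y, z scaled (see below), then the turn about the tool's z scaled (see below). In form: [[dx, dy, dz, turn], ...]. A call has exactly 10 rows; each row shifts and turns the commanded pose from where the row before left it, along the tool's axes as they then stand; what a row does not reach is not made up. The controller multiplies each number of a shift by 25 mm and each number of a turn by 0.08 rad. A row lasts 1/8 s, in which the tool goes at most 62.5 mm and 10.7 degrees, less where a joint would pass 70% of its speed; a pose out of reach is approached as far as the arm can. A call with a number of a shift or a turn outside -1 to 1 is refused whole. A call with a gripper value outside its range is refused whole. "gripper" is the opening, from 0 (shut) to 1 (fully open), set as the call begins (left out, the last holds). The fingers move at their own pace and stop on an object; the grip force is fixed at half the most. Time passes only in rows, so rows that do not move let the fingers close, or fill a call up. It gives the time, the measured TCP pose, the force and the opening at its end, in the units of the state.
- state(): the state, without advancing time (a new reading comes with each control period).
- capture(name): name is "scene" or "top"; returns the picture (400x640x3 uint8, red, green, blue); there is no depth.
- camera_info(name): a dict with "K" (3x3 intrinsics, pixels), "origin" and "orientation" of the camera in the world. Camera axes: x right, y down, z forward; pixel columns grow to the right and rows downward; lengths in m; the calibration is good to about 2 mm. A picture is of the moment at which its call begins. camera_info takes no time and is no camera call.
- hand_in(): hands the job in, once; it reports no verdict.
The state is a dict: "time_s": time; "joint_pos": joint angles; "joint_vel": joint speeds; "joint_efforts": joint torques, N m; "tool_pos": TCP position; "tool_rot": TCP orientation; "contact_force": force on the tool from outside, world axes, zero at the start; "moment": the same for the moment, N m; "gripper_width": finger opening in m.
Only numpy, scipy, OpenCV 4.12 (cv2) and the standard library are available. Lean on these libraries where they do the work, as an engineer would, in place of code of your own. Each camera call takes 0.05 s, during which the arm holds its last target. There are 200 camera calls.

## Working session

There is one attempt and no reset: what is moved stays moved. The work goes in short steps, Python scripts to look and compute and a tool call to move; the robot and the scene stay as the last step left them, time stands still between calls to the robot, and variables do not carry over. Pictures are saved under pics/ and viewed, about 8 in all and at most 12, crops included, and the job is handed in when it is done.

Besides the shell and the picture viewer there is one more tool, called by a JSON object that holds its "name" and its "arguments", one argument or row to a line. drive_tool: Moves the arm, as the interface text tells. Its arguments: {"type":"object","properties":{"targets":{"type":"array","items":{"type":"array","items":{"type":"number"}}},"gripper":{"type":"number"}},"required":["targets"]}

```bash
mkdir -p pics
python3 - <<'E'
from workcell import *
import cv2,numpy as np
np.set_printoptions(precision=4,suppress=True)
for n in("scene","top"):
    cv2.imwrite(f"pics/{n}0.png",cv2.cvtColor(capture(n),cv2.COLOR_RGB2BGR)); c=camera_info(n); print(n,c)
s=state();print(s)
E
```

```text
scene {'K': array([[362.118 ,   0.    , 318.0994],
       [  0.    , 362.118 , 197.0316],
       [  0.    ,   0.    ,   1.    ]]), 'origin': array([ 0.8883, -0.5072,  0.8959]), 'orientation': array([[ 0.8463,  0.4228, -0.3241],
       [ 0.5327, -0.6608,  0.5288],
       [ 0.0094, -0.6202, -0.7844]])}
top {'K': array([[509.4896,   0.    , 321.4426],
       [  0.    , 509.4896, 194.1734],
       [  0.    ,   0.    ,   1.    ]]), 'origin': array([0.4818, 0.0009, 1.7371]), 'orientation': array([[-0.0068, -0.9975,  0.0705],
       [-0.9999,  0.0075,  0.0103],
       [-0.0108, -0.0704, -0.9975]])}
{'time_s': 0.1, 'joint_pos': array([-1.3801,  0.2212,  1.5275, -0.    ,  1.3947, -0.1261]), 'joint_vel': array([ 0.0007, -0.0009, -0.0031, -0.0001, -0.0003, -0.002 ]), 'joint_efforts': array([  0.0003, -49.5945, -38.8519,   0.0702,   0.0516,  -0.0001]), 'tool_pos': array([ 0.1946, -0.5934,  0.2385]), 'tool_rot': array([[ 0.9502,  0.3115, -0.0003],
       [ 0.3115, -0.9502,  0.0017],
       [ 0.0002, -0.0017, -1.    ]]), 'contact_force': array([-0.1759, -0.084 ,  0.3415]), 'moment': array([ 0.0394, -0.0223, -0.0104]), 'gripper_width': 0.08678268096612989}
```

View pics/scene0.png

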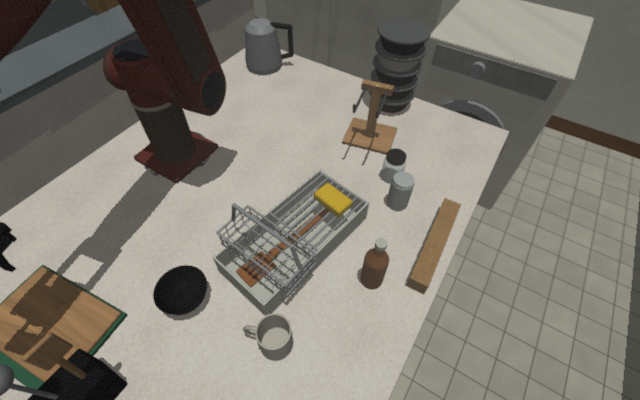

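View pics/top0.png

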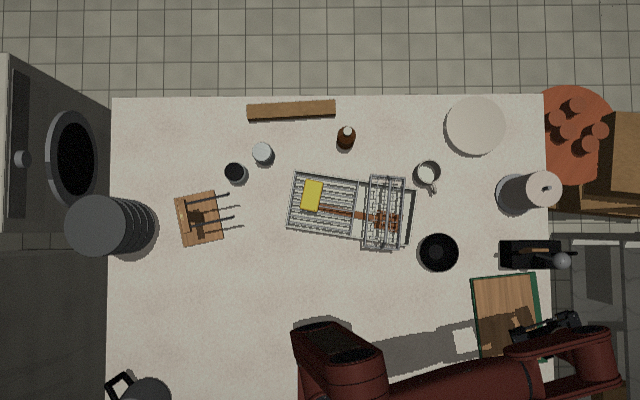

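The scene view shows the caddy at about (265,245), the stand at (372,115) and the sponge at (333,198). The top view shows the tray at (350,208), the caddy at (384,212) and the stand's hooks at about (215-240, 195-228). I'll enlarge both.

Run:
```python
import cv2,numpy as np
t=cv2.imread("pics/top0.png");s=cv2.imread("pics/scene0.png")
def crop(im,x,y,w,h,k,g):
    c=cv2.resize(im[y:y+h,x:x+w],None,fx=k,fy=k,interpolation=cv2.INTER_CUBIC)
    for i in range(0,w,g):
        cv2.line(c,(i*k,0),(i*k,5),(0,0,255),1); cv2.putText(c,str(x+i),(i*k,14),0,.35,(0,0,255),1)
    for i in range(0,h,g):
        cv2.line(c,(0,i*k),(5,i*k),(0,0,255),1); cv2.putText(c,str(y+i),(0,i*k+4),0,.35,(0,0,255),1)
    return c
cv2.imwrite("pics/c1.png",crop(t,280,160,145,95,5,10))
a=crop(t,165,180,85,75,4,10);b=crop(s,335,70,75,95,5,10)
o=np.zeros((480,800,3),np.uint8);o[:a.shape[0],:a.shape[1]]=a;o[:b.shape[0],400:400+b.shape[1]]=b
cv2.imwrite("pics/c2.png",o)
```

```text
(no output)
```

View pics/c1.png

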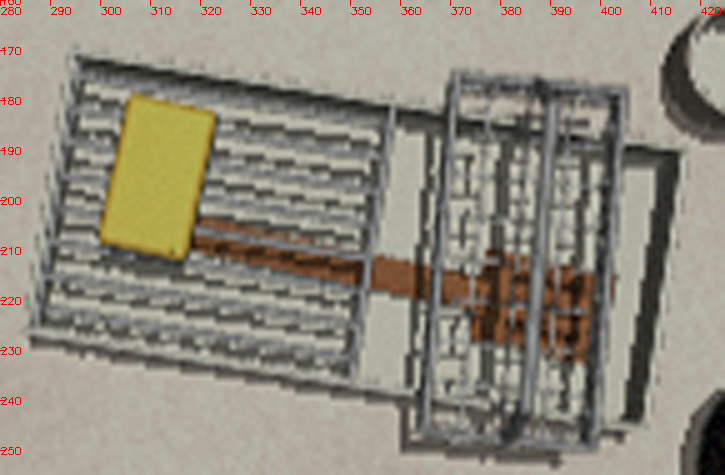

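View pics/c2.png

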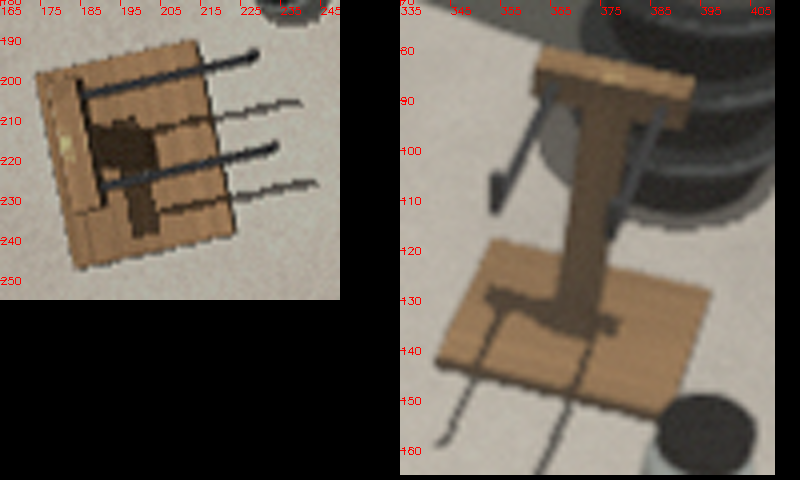

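```bash
cat > h.py <<'E'
from workcell import *
import numpy as np,cv2
np.set_printoptions(precision=4,suppress=True)
def ray(n,px,z):
    c=camera_info(n);d=c["orientation"]@np.linalg.solve(c["K"],[px[0],px[1],1.]);o=c["origin"]
    return o+d*(z-o[2])/d[2]
def proj(n,p):
    c=camera_info(n);q=c["K"]@(c["orientation"].T@(np.array(p)-c["origin"]));return q[:2]/q[2]
E
python3 - <<'E'
from h import *
c1=lambda x,y:(280+x/5-.4,160+y/5-.4)
c2=lambda x,y:(165+x/4-.4,180+y/4-.4)
for n,p,z in [("trayTL",c1(75,57),.079),("trayTR",c1(680,150),.079),("trayBL",c1(32,335),.079),("trayBR",c1(632,430),.079),("gridEdgeT",c1(390,107),.079),("gridEdgeB",c1(353,377),.079),
("barA",c1(549,85),.209),("barB",c1(520,425),.209),("cadTL",c1(455,77),.134),("cadTR",c1(622,92),.134),("cadBL",c1(422,432),.134),("cadBR",c1(592,445),.134),
("handle at grid",c1(380,273),.017),("neck@blade",c1(470,288),.013),("tip",c1(600,312),.013),
("hookA0",c2(85,95),.215),("hookAt",c2(255,55),.247),("hookB0",c2(103,187),.215),("hookBt",c2(276,147),.247)]:
    print(n,ray("top",p,z)[:2])
s=lambda x,y:(335+(x-400)/5-.4,70+y/5-.4)
print("scene hook tips",ray("scene",s(496,178),.247),ray("scene",s(616,215),.247))
E
```

```text
trayTL [0.6757 0.1054]
trayTR [ 0.6116 -0.2889]
trayBL [0.4941 0.134 ]
trayBR [ 0.4302 -0.2543]
gridEdgeT [ 0.6412 -0.1004]
gridEdgeB [ 0.4655 -0.0743]
barA [ 0.6412 -0.1882]
barB [ 0.4376 -0.1677]
cadTL [ 0.6546 -0.1383]
cadTR [ 0.6443 -0.2434]
cadBL [ 0.4315 -0.1146]
cadBR [ 0.4227 -0.2207]
handle at grid [ 0.5347 -0.0961]
neck@blade [ 0.5243 -0.157 ]
tip [ 0.5075 -0.2444]
hookA0 [0.5648 0.4236]
hookAt [0.5916 0.2898]
hookB0 [0.4958 0.4093]
hookBt [0.5239 0.274 ]
scene hook tips [0.5278 0.2688 0.247 ] [0.6004 0.2763 0.247 ]
```

{"name": "drive_tool", "arguments": {
  "targets": [
    [0,0,-0.16,0.53],
    [0,0,-0.16,0.53],
    [0,0,-0.16,0.53],
    [0,0,-0.16,0.53],
    [0,0,-0.16,0.53],
    [0,0,-0.16,0.53],
    [0,0,-0.16,0.53],
    [0,0,-0.16,0.53],
    [0,0,-0.16,0.53],
    [0,0,-0.16,0.53]
  ],
  "gripper": 1
}}

```text
time_s: 1.35
tool_pos: [0.1947, -0.5936, 0.279]
tool_rot: [[0.994, -0.108, -0.0], [-0.108, -0.994, 0.001], [-0.0, -0.001, -1.0]]
contact_force: [-0.2, 0.7, -0.4]
gripper_width: 0.0869
```

```bash
cat >> h.py <<'E'
def go(p,yaw=None):
    s=state();R=s["tool_rot"];t=s["tool_pos"];y=np.degrees(np.arctan2(R[1,1],R[0,1]))
    print("t %.1f"%s["time_s"],"pos",t,"yaw_y %.2f"%y,"tilt",R[:2,2],"F",s["contact_force"],"w %.4f"%s["gripper_width"],"j",s["joint_pos"])
    print("tool-axis shift in rows(25mm):",R.T@(np.array(p)-t)/.025, "turn rows:", None if yaw is None else np.radians(y-yaw)/.08)
E
python3 -c "
from h import *
go([.539,-.178,.27],-96)
for n,p,z in [('can',(263,148),.115),('soap',(347,131),.19),('jar',(235,170),.1),('mug',(428,172),.09),('bowl',(438,252),.055)]: print(n,ray('top',p,z))"
```

```text
t 1.4 pos [ 0.1947 -0.5936  0.279 ] yaw_y -96.22 tilt [-0.0002  0.0012] F [-0.1631  0.6806 -0.3709] w 0.0869 j [-1.3801  0.1981  1.4786  0.      1.4661  0.2993]
tool-axis shift in rows(25mm): [ 11.8915 -18.0168   0.377 ] turn rows: -0.04799272848787939
can [0.7467 0.2046 0.115 ]
soap [ 0.7849 -0.0629  0.19  ]
jar [0.678  0.2972 0.1   ]
mug [ 0.6677 -0.3282  0.09  ]
bowl [ 0.4079 -0.3622  0.055 ]
```

{"name": "drive_tool", "arguments": {
  "targets": [
    [1,-1,0,0],
    [1,-1,0,0],
    [1,-1,0,0],
    [1,-1,0,0],
    [1,-1,0,0],
    [1,-1,0,0],
    [0,-1,0,0],
    [0,-1,0,0],
    [0,-1,0,0],
    [0,-1,0,0]
  ]
}}

```text
time_s: 2.6
tool_pos: [0.3705, -0.3603, 0.279]
tool_rot: [[0.994, -0.107, -0.001], [-0.107, -0.994, 0.001], [-0.001, -0.001, -1.0]]
contact_force: [0.8, -0.3, -0.2]
gripper_width: 0.0868
```

```bash
python3 -c "
from h import *
go([.539,-.178,.27],-96)
cv2.imwrite('pics/tmp.png',0*np.zeros((5,5)))
print('scene lid',ray('scene',(395.6,156.5),.1))
t=cv2.imread('pics/top0.png');s=cv2.imread('pics/scene0.png')
a=cv2.resize(t[140:200,215:285],None,fx=6,fy=6,interpolation=2);b=cv2.resize(s[140:220,375:425],None,fx=6,fy=6,interpolation=2)
o=np.zeros((480,800,3),np.uint8);o[:360,:420]=a;o[:,450:750]=b;cv2.imwrite('pics/c3.png',o)"
```

```text
t 2.6 pos [ 0.3705 -0.3603  0.279 ] yaw_y -96.14 tilt [-0.0005  0.0007] F [ 0.8212 -0.3253 -0.1608] w 0.0868 j [-0.9242 -0.0644  1.7544 -0.      1.4525  0.7538]
tool-axis shift in rows(25mm): [ 5.9224 -7.9721  0.3623] turn rows: -0.030820687694397705
scene lid [0.6759 0.2929 0.1   ][ WARN:0@0.025] global loadsave.cpp:1063 imwrite_ Unsupported depth image for selected encoder is fallbacked to CV_8U.
```

View pics/c3.png

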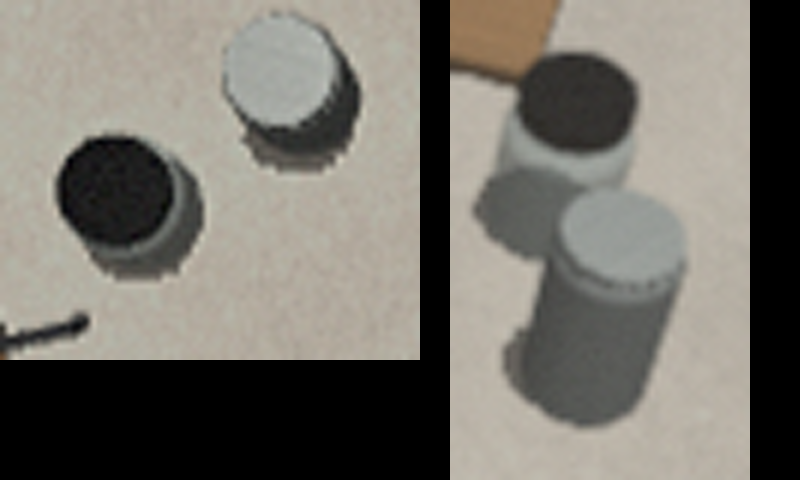

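The jar's lid is centred at top px (234,172), so the jar stands at about (0.674, 0.297). That is close to where the hung caddy's corner would come, so I'll grip the bar 14 mm off its middle and seat the caddy away from the jar.

{"name": "drive_tool", "arguments": {
  "targets": [
    [1,-1,0,0],
    [1,-1,0,0],
    [1,-1,0,0],
    [1,-1,0,0],
    [1,-1,0,0],
    [1,-1,0,0],
    [0.5,-1,0,0],
    [0,-0.9,0,0],
    [0,0,0,0],
    [0,0,0,0]
  ]
}}

```text
time_s: 3.85
tool_pos: [0.5528, -0.1828, 0.2796]
tool_rot: [[0.994, -0.107, -0.0], [-0.107, -0.994, -0.001], [-0.0, 0.001, -1.0]]
contact_force: [1.1, -1.1, 0.6]
gripper_width: 0.0869
```

```bash
python3 -c "
from h import *
go([.553,-.1795,.205],-96)
t=cv2.cvtColor(capture('top'),4);s=cv2.cvtColor(capture('scene'),4)
a=cv2.resize(t[150:270,340:440],None,fx=4,fy=4,interpolation=2);b=cv2.resize(s[190:310,210:320],None,fx=3,fy=4,interpolation=2)
cv2.imwrite('pics/c4.png',np.hstack([a,b]));print(a.shape,b.shape)"
```

```text
t 3.9 pos [ 0.5528 -0.1828  0.2796] yaw_y -96.15 tilt [-0.0002 -0.0005] F [ 1.0536 -1.087   0.5947] w 0.0869 j [-0.4544  0.0949  1.5923 -0.0006  1.4544  1.2238]
tool-axis shift in rows(25mm): [-0.0048 -0.1319  2.9825] turn rows: -0.032214386860654295
(480, 400, 3) (480, 330, 3)
```

View pics/c4.png

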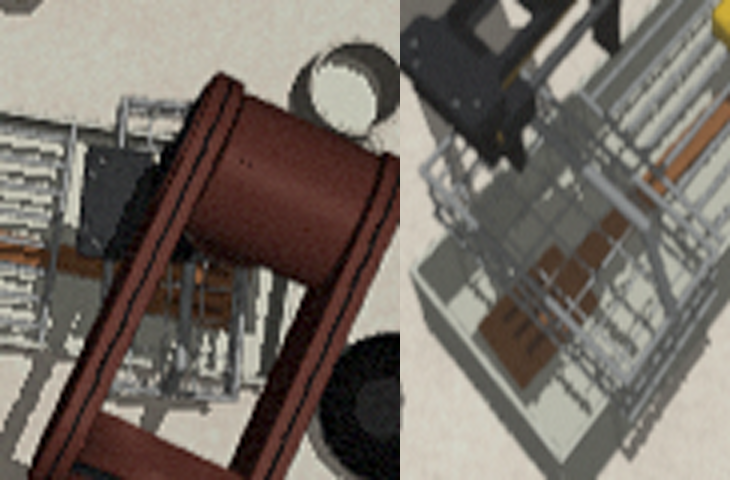

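The gripper's fingers straddle the caddy's bar in both views, at scene px of about (248,228) and (277,198). I'll go down and close.

{"name": "drive_tool", "arguments": {
  "targets": [
    [0,-0.13,0.5,0],
    [0,0,0.5,0],
    [0,0,0.5,0],
    [0,0,0.5,0],
    [0,0,0.4,0],
    [0,0,0.3,0],
    [0,0,0.3,0],
    [0,0,0,0],
    [0,0,0,0],
    [0,0,0,0]
  ]
}}

```text
time_s: 5.2
tool_pos: [0.5539, -0.1793, 0.2051]
tool_rot: [[0.994, -0.107, 0.001], [-0.107, -0.994, -0.0], [0.001, 0.0, -1.0]]
contact_force: [0.4, -0.3, -0.3]
gripper_width: 0.0869
```

{"name": "drive_tool", "arguments": {
  "targets": [
    [0,0,0,0],
    [0,0,0,0],
    [0,0,0,0],
    [0,0,0,0],
    [0,0,0,0],
    [0,0,0,0],
    [0,0,0,0],
    [0,0,0,0],
    [0,0,0,0],
    [0,0,0,0]
  ],
  "gripper": 0
}}

```text
time_s: 6.45
tool_pos: [0.5537, -0.1795, 0.2048]
tool_rot: [[0.994, -0.107, 0.0], [-0.107, -0.994, -0.001], [0.0, 0.001, -1.0]]
contact_force: [-0.0, -1.8, 0.9]
gripper_width: 0.0085
```

{"name": "drive_tool", "arguments": {
  "targets": [
    [0,0,-0.3,0],
    [0,0,-0.5,0],
    [0,0,-0.5,0],
    [0,0,-0.5,0],
    [0,0,-0.4,0],
    [0,0,-0.3,0],
    [0,0,-0.2,0],
    [0,0,0,0],
    [0,0,0,0],
    [0,0,0,0]
  ]
}}

```text
time_s: 7.7
tool_pos: [0.5534, -0.1791, 0.2715]
tool_rot: [[0.994, -0.107, -0.001], [-0.107, -0.994, 0.0], [-0.001, -0.0, -1.0]]
contact_force: [0.0, -0.2, -2.8]
gripper_width: 0.0086
```

```bash
python3 -c "
from h import *
go([.553,.10,.272],-73.5)
t=cv2.cvtColor(capture('top'),4);s=cv2.cvtColor(capture('scene'),4)
a=cv2.resize(t[150:270,340:440],None,fx=4,fy=4,interpolation=2);b=cv2.resize(s[170:290,210:310],None,fx=4,fy=4,interpolation=2)
cv2.imwrite('pics/c5.png',np.hstack([a,b]))"
```

```text
t 7.7 pos [ 0.5534 -0.1791  0.2715] yaw_y -96.14 tilt [-0.0008  0.0004] F [ 0.0398 -0.2037 -2.8449] w 0.0086 j [-0.4485  0.0985  1.6034  0.      1.4406  1.2295]
tool-axis shift in rows(25mm): [ -1.2106 -11.0969  -0.0164] turn rows: -4.93992123406888
```

View pics/c5.png

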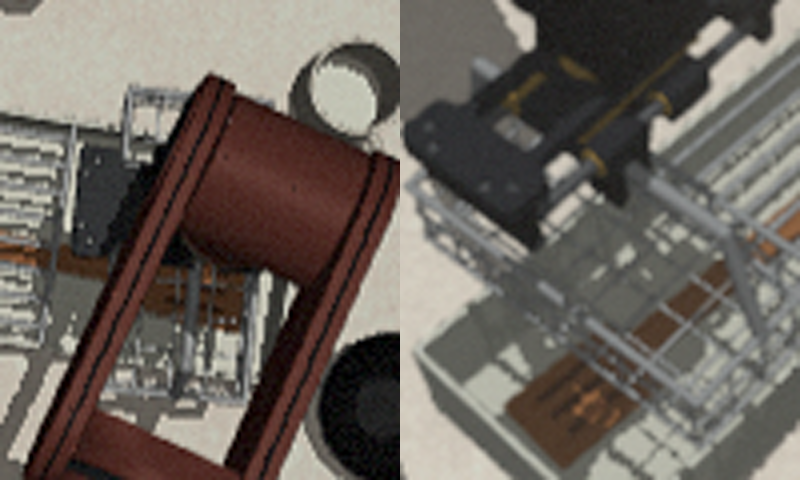

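The caddy hangs level in the fingers and the wrist reads 2.8 N. I'll carry it toward the stand while turning.

{"name": "drive_tool", "arguments": {
  "targets": [
    [0,-0.5,0,-0.49],
    [0,-0.8,0,-0.49],
    [0,-1,0,-0.49],
    [0,-1,0,-0.49],
    [0,-1,0,-0.49],
    [0,-1,0,-0.49],
    [0,-1,0,-0.49],
    [0,-1,0,-0.49],
    [0,-0.8,0,-0.49],
    [0,-0.5,0,-0.49]
  ]
}}

```text
time_s: 9.05
tool_pos: [0.5384, 0.0359, 0.2721]
tool_rot: [[0.959, 0.285, 0.0], [0.285, -0.959, 0.0], [0.0, -0.0, -1.0]]
contact_force: [-0.8, 0.2, -2.6]
gripper_width: 0.0087
```

```bash
python3 -c "
from h import *
go([.565,.235,.268],-73.5)"
```

```text
t 9.1 pos [0.5384 0.0359 0.2721] yaw_y -73.44 tilt [0.0001 0.0001] F [-0.7694  0.2324 -2.6117] w 0.0087 j [-0.0796 -0.0048  1.7093  0.0001  1.4371  1.2022]
tool-axis shift in rows(25mm): [ 3.2872 -7.3304  0.1666] turn rows: 0.012223790672693437
```

{"name": "drive_tool", "arguments": {
  "targets": [
    [0.2,-0.5,0.02,0],
    [0.35,-0.9,0.02,0],
    [0.35,-0.9,0.02,0],
    [0.35,-0.9,0.02,0],
    [0.35,-0.9,0.02,0],
    [0.35,-0.9,0.02,0],
    [0.35,-0.9,0.02,0],
    [0.3,-0.7,0.02,0],
    [0.2,-0.5,0,0],
    [0,0,0,0]
  ]
}}

```text
time_s: 10.3
tool_pos: [0.5562, 0.2249, 0.2679]
tool_rot: [[0.959, 0.282, -0.0], [0.282, -0.959, -0.0], [-0.0, 0.0, -1.0]]
contact_force: [0.2, -0.4, -2.9]
gripper_width: 0.0084
```

```bash
python3 -c "
from h import *
go([.529,.354,.268],-73.5)
t=cv2.cvtColor(capture('top'),4);s=cv2.cvtColor(capture('scene'),4)
a=cv2.resize(t[150:270,165:265],None,fx=4,fy=4,interpolation=2);b=cv2.resize(s[70:190,310:410],None,fx=4,fy=4,interpolation=2)
cv2.imwrite('pics/c6.png',np.hstack([a,b]))"
```

```text
t 10.3 pos [0.5562 0.2249 0.2679] yaw_y -73.63 tilt [-0.0002 -0.0001] F [ 0.1897 -0.4411 -2.9139] w 0.0084 j [ 0.2529  0.1439  1.5606 -0.      1.4374  1.5379]
tool-axis shift in rows(25mm): [ 0.4124 -5.2608 -0.0051] turn rows: -0.027689532145747944
```

View pics/c6.png

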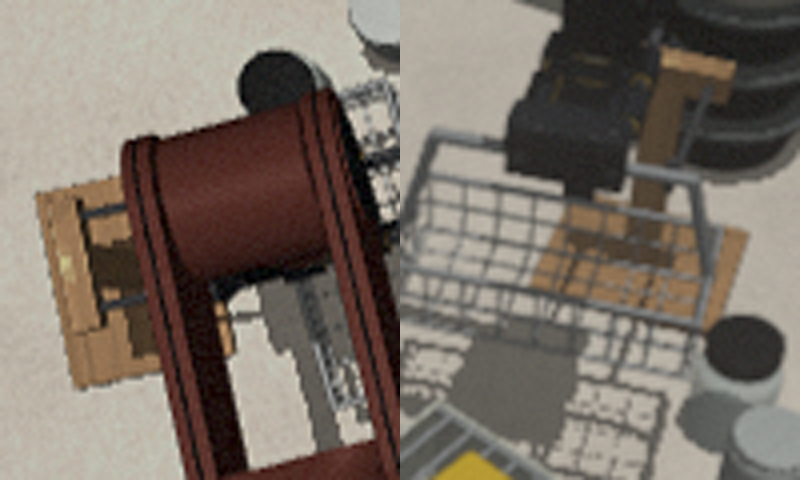

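The caddy is upright in front of the hooks and clear of the jar (jar lid at scene px ~(396,157)). I'll advance over the hook tips.

{"name": "drive_tool", "arguments": {
  "targets": [
    [0.04,-0.5,0,0],
    [0.05,-0.7,0,0],
    [0.05,-0.7,0,0],
    [0.05,-0.7,0,0],
    [0.05,-0.7,0,0],
    [0.05,-0.7,0,0],
    [0.05,-0.6,0,0],
    [0.04,-0.4,0,0],
    [0.03,-0.26,0,0],
    [0,0,0,0]
  ]
}}

```text
time_s: 11.65
tool_pos: [0.529, 0.3535, 0.268]
tool_rot: [[0.96, 0.281, -0.0], [0.281, -0.96, -0.0], [-0.0, 0.0, -1.0]]
contact_force: [0.3, 0.3, -2.8]
gripper_width: 0.0086
```

{"name": "drive_tool", "arguments": {
  "targets": [
    [0,0,0.3,0],
    [0,0,0.3,0],
    [0,0,0.3,0],
    [0,0,0.3,0],
    [0,0,0.2,0],
    [0,0,0,0],
    [0,0,0,0],
    [0,0,0,0],
    [0,0,0,0],
    [0,0,0,0]
  ]
}}

```text
time_s: 12.9
tool_pos: [0.5291, 0.3533, 0.2332]
tool_rot: [[0.96, 0.281, 0.0], [0.281, -0.96, 0.0], [0.0, -0.0, -1.0]]
contact_force: [0.3, -0.3, -1.8]
gripper_width: 0.0086
```

```bash
python3 -c "
from h import *
go([.529,.354,.220],-73.5)
t=cv2.cvtColor(capture('top'),4);s=cv2.cvtColor(capture('scene'),4)
a=cv2.resize(t[150:270,165:265],None,fx=4,fy=4,interpolation=2);b=cv2.resize(s[70:190,310:410],None,fx=4,fy=4,interpolation=2)
cv2.imwrite('pics/c7.png',np.hstack([a,b]))"
```

```text
t 12.9 pos [0.5291 0.3533 0.2332] yaw_y -73.68 tilt [0.0002 0.0001] F [ 0.2799 -0.2842 -1.8003] w 0.0086 j [0.465  0.2509 1.5024 0.     1.388  1.751 ]
tool-axis shift in rows(25mm): [ 0.0045 -0.026   0.5276] turn rows: -0.03986625393607011
```

View pics/c7.png

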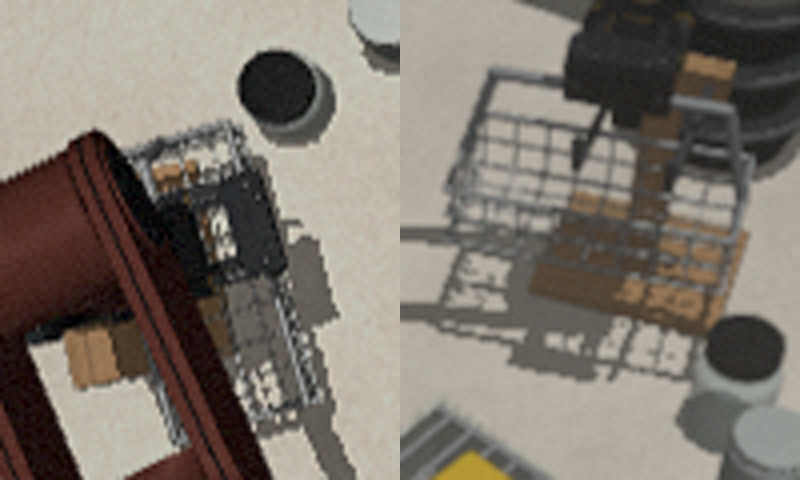

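The hooks pass through the caddy's arch, its basket corner (top px ~(225,182)) is clear of the jar (~(234,172)), and the post is behind the basket. I'll lower the rest of the way.

{"name": "drive_tool", "arguments": {
  "targets": [
    [0,0,0.1,0],
    [0,0,0.1,0],
    [0,0,0.1,0],
    [0,0,0.1,0],
    [0,0,0.1,0],
    [0,0,0.04,0],
    [0,0,0,0],
    [0,0,0,0],
    [0,0,0,0],
    [0,0,0,0]
  ]
}}

```text
time_s: 14.25
tool_pos: [0.529, 0.3534, 0.2196]
tool_rot: [[0.96, 0.281, 0.0], [0.281, -0.96, 0.0], [0.0, -0.0, -1.0]]
contact_force: [0.2, -0.2, -2.8]
gripper_width: 0.0085
```

Not yet resting, so I'll go down a few mm more.

{"name": "drive_tool", "arguments": {
  "targets": [
    [0,0,0.04,0],
    [0,0,0.04,0],
    [0,0,0.04,0],
    [0,0,0.04,0],
    [0,0,0,0],
    [0,0,0,0],
    [0,0,0,0],
    [0,0,0,0],
    [0,0,0,0],
    [0,0,0,0]
  ]
}}

```text
time_s: 15.5
tool_pos: [0.5293, 0.3535, 0.2181]
tool_rot: [[0.96, 0.281, 0.002], [0.281, -0.96, 0.001], [0.002, -0.0, -1.0]]
contact_force: [-4.1, -2.8, 9.6]
gripper_width: 0.0088
```

Contact at TCP z 0.218, the expected seat height. I'll release partially.

{"name": "drive_tool", "arguments": {
  "targets": [
    [0,0,-0.04,0],
    [0,0,0,0],
    [0,0,0,0],
    [0,0,0,0],
    [0,0,0,0],
    [0,0,0,0],
    [0,0,0,0],
    [0,0,0,0],
    [0,0,0,0],
    [0,0,0,0]
  ],
  "gripper": 0.45
}}

```text
time_s: 16.75
tool_pos: [0.529, 0.3533, 0.2165]
tool_rot: [[0.96, 0.281, -0.0], [0.281, -0.96, -0.0], [-0.0, 0.0, -1.0]]
contact_force: [-0.6, -0.1, 0.0]
gripper_width: 0.0391
```

{"name": "drive_tool", "arguments": {
  "targets": [
    [0,0,-0.2,0],
    [0,0,-0.4,0],
    [0,0,-0.5,0],
    [0,0,-0.8,0],
    [0,0,-0.8,0],
    [0,0,-0.5,0],
    [0,0,0,0],
    [0,0,0,0],
    [0,0,0,0],
    [0,0,0,0]
  ]
}}

```text
time_s: 18.0
tool_pos: [0.5288, 0.3532, 0.2957]
tool_rot: [[0.96, 0.281, -0.001], [0.281, -0.96, -0.001], [-0.001, 0.0, -1.0]]
contact_force: [-0.4, 0.8, 0.4]
gripper_width: 0.039
```

```bash
python3 -c "
from h import *
go([.529,.0,.30],-10.4)"
```

```text
t 18.0 pos [0.5288 0.3532 0.2957] yaw_y -73.68 tilt [-0.0012 -0.0006] F [-0.431   0.8212  0.4025] w 0.0390 j [0.4649 0.2178 1.425  0.     1.5002 1.7509]
tool-axis shift in rows(25mm): [-3.9607 13.5603 -0.1643] turn rows: -13.806128453847135
```

{"name": "drive_tool", "arguments": {
  "targets": [
    [-0.3,0.6,0,0],
    [-0.3,1,0,0],
    [-0.3,1,0,0],
    [-0.3,1,0,0],
    [-0.3,1,0,-1],
    [0,1,0,-1],
    [0,0.5,0,-1],
    [0,0,0,-1],
    [0,0,0,-1],
    [0,0,0,-1]
  ],
  "gripper": 1
}}

```text
time_s: 19.25
tool_pos: [0.5393, 0.1967, 0.2965]
tool_rot: [[0.72, 0.694, -0.0], [0.694, -0.72, -0.0], [-0.0, 0.0, -1.0]]
contact_force: [-0.4, -0.7, -0.9]
gripper_width: 0.0867
```

```bash
python3 -c "
from h import *
go([.528,-.13,.13],-10.4)
t=cv2.cvtColor(capture('top'),4);s=cv2.cvtColor(capture('scene'),4)
cv2.imwrite('pics/top8.png',t)
o=np.zeros((600,800,3),np.uint8)
o[:285,:420]=cv2.resize(t[165:260,285:425],None,fx=3,fy=3,interpolation=2)
o[:285,430:670]=cv2.resize(t[160:255,165:245],None,fx=3,fy=3,interpolation=2)
o[290:590,:300]=cv2.resize(s[70:170,320:420],None,fx=3,fy=3,interpolation=2)
o[290:590,310:790]=cv2.resize(s[180:305,205:405],None,fx=2.4,fy=2.4,interpolation=2)
cv2.imwrite('pics/c8.png',o)"
```

```text
t 19.2 pos [0.5393 0.1967 0.2965] yaw_y -46.07 tilt [-0.0001 -0.0004] F [-0.3804 -0.7444 -0.8784] w 0.0867 j [ 0.2125  0.0672  1.5903 -0.0003  1.4843  1.0166]
tool-axis shift in rows(25mm): [-9.39    9.0955  6.6645] turn rows: -7.781388505061831
```

View pics/c8.png

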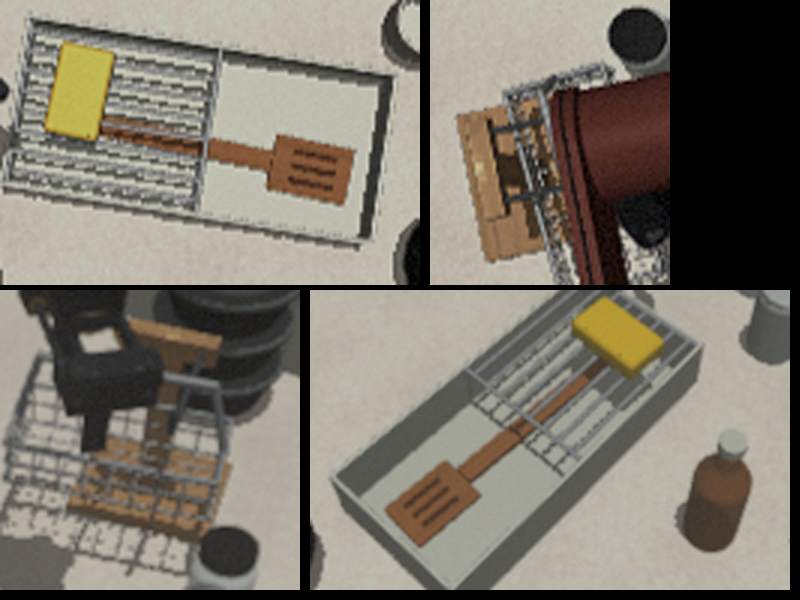

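```bash
python3 -c "
from h import *
f=lambda x,y:(285+x/3-.33,165+y/3-.33)
tip=ray('top',f(349,177),.013);j=ray('top',f(271,159),.015);g=ray('top',f(214,148),.017)
blc=ray('top',f(312,169),.013)
print('tip',tip,'junction',j,'handle@grid',g,'blade mid',blc)
d=(tip-g)[:2];d/=np.hypot(*d);print('dir',d,np.degrees(np.arctan2(d[1],d[0])),'|tip-j|',np.hypot(*(tip-j)[:2]))
for x in (50,58): print(x,tip[:2]-d*(.165-x/1000), j[:2]-d*(.075-x/1000))
C=[ray('top',f(*p),.079)[:2] for p in [(30,18),(392,77),(360,242),(6,190)]]
print('tray',C,np.mean(C,0)); print('grid edge',ray('top',f(219,48),.079),ray('top',f(198,208),.079))
print('yaw_y want',np.degrees(np.arctan2(d[1],d[0]))+90)
go([.528,-.13,.13],np.degrees(np.arctan2(d[1],d[0]))+90)
"
```

```text
tip [ 0.5018 -0.249   0.013 ] junction [ 0.5226 -0.1615  0.015 ] handle@grid [ 0.5354 -0.0975  0.017 ] blade mid [ 0.5111 -0.2076  0.013 ]
dir [-0.2162 -0.9764] -102.48302246920763 |tip-j| 0.08994340903310293
50 [ 0.5267 -0.1367] [ 0.528  -0.1371]
58 [ 0.525  -0.1445] [ 0.5263 -0.1449]
tray [array([0.6768, 0.1052]), array([ 0.6092, -0.288 ]), array([ 0.431, -0.25 ]), array([0.4896, 0.1318])] [ 0.5516 -0.0752]
grid edge [ 0.6423 -0.1006  0.079 ] [ 0.4687 -0.0759  0.079 ]
yaw_y want -12.483022469207626
t 19.4 pos [0.5394 0.1969 0.2965] yaw_y -46.18 tilt [-0.0001 -0.0003] F [-0.0977 -0.3061  0.1085] w 0.0868 j [ 0.2128  0.0673  1.59   -0.0003  1.4843  1.0189]
tool-axis shift in rows(25mm): [-9.3781  9.1183  6.6655] turn rows: -7.352100497926727
```

The caddy hangs on both hooks, the turner lies free with its neck at about top px (366,216), and the jar and sponge are unmoved. I'll go to a gripping point at turner x ≈ 55.

{"name": "drive_tool", "arguments": {
  "targets": [
    [-0.98,0.94,0,0],
    [-0.98,0.94,0,0],
    [-0.98,0.94,0,0],
    [-0.98,0.94,0,0],
    [-0.98,0.94,0,0],
    [-0.98,0.94,0,0],
    [-0.98,0.94,0,0],
    [-0.98,0.94,0,0],
    [-0.98,0.94,0,0],
    [-0.98,0.94,0,0]
  ]
}}

```text
time_s: 20.6
tool_pos: [0.525, -0.1428, 0.2966]
tool_rot: [[0.723, 0.691, 0.0], [0.691, -0.723, -0.0], [-0.0, 0.0, -1.0]]
contact_force: [0.9, -0.8, -0.6]
gripper_width: 0.087
```

{"name": "drive_tool", "arguments": {
  "targets": [
    [0,0,0.5,-0.92],
    [0,0,0.5,-0.92],
    [0,0,0.5,-0.92],
    [0,0,0.5,-0.92],
    [0,0,0.5,-0.92],
    [0,0,0.5,-0.92],
    [0,0,0.5,-0.92],
    [0,0,0.5,-0.92],
    [0,0,0,0],
    [0,0,0,0]
  ]
}}

```text
time_s: 21.85
tool_pos: [0.5256, -0.1417, 0.1971]
tool_rot: [[0.218, 0.976, 0.001], [0.976, -0.218, -0.0], [-0.0, 0.001, -1.0]]
contact_force: [-0.2, -0.3, -0.1]
gripper_width: 0.087
```

```bash
python3 -c "
from h import *
go([.526,-.142,.028],-12.5)
"
```

```text
t 21.9 pos [ 0.5256 -0.1417  0.1971] yaw_y -12.58 tilt [ 0.0006 -0.0003] F [-0.2231 -0.3252 -0.0816] w 0.0870 j [-0.4082  0.0622  1.7836 -0.0001  1.2952 -0.1886]
tool-axis shift in rows(25mm): [-0.0075  0.0128  6.765 ] turn rows: -0.017062162078370583
```

{"name": "drive_tool", "arguments": {
  "targets": [
    [0,0,0.9,0],
    [0,0,1,0],
    [0,0,1,0],
    [0,0,1,0],
    [0,0,1,0],
    [0,0,0.7,0],
    [0,0,0.5,0],
    [0,0,0.3,0],
    [0,0,0.2,0],
    [0,0,0.15,0]
  ]
}}

```text
time_s: 23.1
tool_pos: [0.5265, -0.1417, 0.0283]
tool_rot: [[0.216, 0.976, 0.002], [0.976, -0.216, -0.001], [-0.0, 0.002, -1.0]]
contact_force: [1.0, -0.3, 0.7]
gripper_width: 0.0875
```

{"name": "drive_tool", "arguments": {
  "targets": [
    [0,0,0,0],
    [0,0,0,0],
    [0,0,0,0],
    [0,0,0,0],
    [0,0,0,0],
    [0,0,0,0],
    [0,0,0,0],
    [0,0,0,0],
    [0,0,0,0],
    [0,0,0,0]
  ],
  "gripper": 0
}}

```text
time_s: 24.35
tool_pos: [0.5256, -0.1414, 0.0278]
tool_rot: [[0.215, 0.977, -0.0], [0.977, -0.215, 0.0], [0.0, -0.0, -1.0]]
contact_force: [0.2, 0.7, 0.1]
gripper_width: 0.0234
```

Gripped at 23.4 mm. I'll lift a little first, keeping below the grid.

{"name": "drive_tool", "arguments": {
  "targets": [
    [0,0,-0.2,0],
    [0,0,-0.2,0],
    [0,0,-0.2,0],
    [-0.08,0,-0.2,0],
    [-0.1,0,-0.2,0],
    [-0.1,0,-0.2,0],
    [-0.1,0,-0.2,0],
    [-0.1,0,0,0],
    [0,0,0,0],
    [0,0,0,0]
  ]
}}

```text
time_s: 25.6
tool_pos: [0.5228, -0.153, 0.0625]
tool_rot: [[0.216, 0.976, -0.001], [0.976, -0.216, 0.0], [0.0, -0.001, -1.0]]
contact_force: [-0.3, -0.3, -0.1]
gripper_width: 0.0235
```

{"name": "drive_tool", "arguments": {
  "targets": [
    [0,0,-0.15,0],
    [0,0,-0.15,0],
    [0,0,-0.15,0],
    [0,0,-0.15,0],
    [0,0,-0.15,0],
    [0,0,-0.15,0],
    [0,0,-0.15,0],
    [0,0,-0.15,0],
    [0,0,-0.15,0],
    [0,0,0,0]
  ]
}}

```text
time_s: 26.85
tool_pos: [0.5229, -0.1531, 0.0967]
tool_rot: [[0.215, 0.977, -0.0], [0.977, -0.215, -0.0], [-0.0, -0.0, -1.0]]
contact_force: [-1.0, 1.6, -2.8]
gripper_width: 0.0235
```

```bash
python3 -c "
from h import *
go([.526,-.142,.028],-12.5)
t=cv2.cvtColor(capture('top'),4);s=cv2.cvtColor(capture('scene'),4)
cv2.imwrite('pics/c9.png',cv2.resize(s[180:310,195:365],None,fx=4.5,fy=4.5,interpolation=2))"
```

```text
t 26.9 pos [ 0.5229 -0.1531  0.0967] yaw_y -12.43 tilt [-0.0002 -0.0001] F [-1.0115  1.5805 -2.7976] w 0.0235 j [-0.4295  0.1806  1.8577 -0.0002  1.1034 -0.2124]
tool-axis shift in rows(25mm): [0.4603 0.0246 2.7487] turn rows: 0.014851326121764903
```

View pics/c9.png

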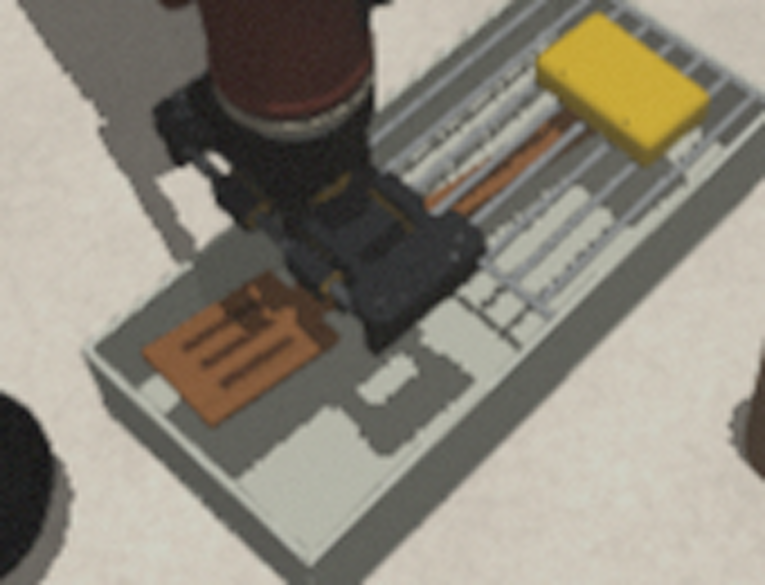

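The blade now lies above the rim with the handle pivoted under the grid, at a light load of 2.8 N. I'll pull away from the grid while rising.

{"name": "drive_tool", "arguments": {
  "targets": [
    [-0.2,0,-0.07,0],
    [-0.2,0,-0.07,0],
    [-0.2,0,-0.07,0],
    [-0.2,0,-0.07,0],
    [-0.2,0,-0.07,0],
    [-0.2,0,-0.07,0],
    [-0.2,0,-0.07,0],
    [-0.2,0,-0.07,0],
    [0,0,0,0],
    [0,0,0,0]
  ]
}}

```text
time_s: 28.2
tool_pos: [0.5144, -0.1925, 0.1107]
tool_rot: [[0.216, 0.976, 0.0], [0.976, -0.216, -0.001], [-0.001, 0.0, -1.0]]
contact_force: [-0.9, -0.7, -2.1]
gripper_width: 0.0232
```

{"name": "drive_tool", "arguments": {
  "targets": [
    [-0.25,0,-0.07,0],
    [-0.25,0,-0.07,0],
    [-0.25,0,-0.07,0],
    [-0.25,0,-0.07,0],
    [-0.25,0,-0.07,0],
    [-0.25,0,-0.07,0],
    [-0.25,0,-0.07,0],
    [-0.25,0,-0.07,0],
    [0,0,0,0],
    [0,0,0,0]
  ]
}}

```text
time_s: 29.45
tool_pos: [0.5037, -0.2412, 0.1246]
tool_rot: [[0.216, 0.976, 0.0], [0.976, -0.216, -0.0], [-0.0, 0.0, -1.0]]
contact_force: [0.0, -0.9, -2.1]
gripper_width: 0.0233
```

{"name": "drive_tool", "arguments": {
  "targets": [
    [-0.3,0,-0.02,0],
    [-0.35,0,-0.02,0],
    [-0.35,0,-0.02,0],
    [-0.35,0,-0.02,0],
    [-0.35,0,-0.02,0],
    [-0.35,0,-0.02,0],
    [-0.35,0,-0.02,0],
    [-0.35,0,0,0],
    [-0.35,0,0,0],
    [-0.3,0,0,0]
  ]
}}

```text
time_s: 30.7
tool_pos: [0.4851, -0.3246, 0.128]
tool_rot: [[0.216, 0.976, -0.0], [0.976, -0.216, 0.0], [0.0, -0.0, -1.0]]
contact_force: [-0.1, 0.1, -1.3]
gripper_width: 0.0236
```

```bash
python3 -c "
from h import *
go([.5,-.33,.3])
s=cv2.cvtColor(capture('scene'),4)
cv2.imwrite('pics/s10.png',s)
m=cv2.inRange(cv2.cvtColor(s[180:330,180:360],40),(5,100,60),(15,220,255));ys,xs=np.nonzero(m);print(xs.min()+180,xs.max()+180,ys.min()+180,ys.max()+180)
i=xs.argmax();print(xs[i]+180,ys[i]+180)"
```

```text
t 30.7 pos [ 0.4851 -0.3246  0.128 ] yaw_y -12.45 tilt [-0.0001  0.    ] F [-0.0804  0.0734 -1.303 ] w 0.0236 j [-0.7247  0.2272  1.7372 -0.      1.1772 -0.5074]
tool-axis shift in rows(25mm): [-0.0827  0.6264 -6.8808] turn rows: None
180 282 180 316
282 239
```

The force equals the turner's weight (-1.3 N) and the handle is past the crossbar by calculation. I'll lift.

{"name": "drive_tool", "arguments": {
  "targets": [
    [-0.1,0,-0.2,0],
    [-0.1,0,-0.3,0],
    [0,0,-0.4,0],
    [0,0,-0.5,0],
    [0,0,-0.6,0],
    [0,0,-0.8,0],
    [0,0,-0.9,0],
    [0,0,-0.9,0],
    [0,0,-0.7,0],
    [0,0,-0.4,0]
  ]
}}

```text
time_s: 32.0
tool_pos: [0.4846, -0.3292, 0.2724]
tool_rot: [[0.215, 0.977, 0.001], [0.977, -0.215, -0.001], [-0.001, 0.002, -1.0]]
contact_force: [0.8, 0.7, -1.4]
gripper_width: 0.0234
```

{"name": "drive_tool", "arguments": {
  "targets": [
    [0,0,-0.2,0],
    [0,0,-0.5,0],
    [0,0,-0.5,0],
    [0,0,-0.3,0],
    [0,0,-0.1,0],
    [0,0,0,0],
    [0,0,0,0],
    [0,0,0,0],
    [0,0,0,0],
    [0,0,0,0]
  ]
}}

```text
time_s: 33.25
tool_pos: [0.4842, -0.3289, 0.3105]
tool_rot: [[0.215, 0.977, -0.0], [0.977, -0.215, 0.0], [0.0, -0.0, -1.0]]
contact_force: [0.0, 0.1, -0.9]
gripper_width: 0.0235
```

```bash
python3 -c "
from h import *
go([.5,-.33,.3])
t=cv2.cvtColor(capture('top'),4);s=cv2.cvtColor(capture('scene'),4)
o=np.zeros((600,800,3),np.uint8)
o[:400,:600]=s[:,:][0:400,20:620]
o[400:600,:250]=cv2.resize(t[160:260,165:290],None,fx=2,fy=2)
o[400:600,260:800]=cv2.resize(t[160:260,280:550],None,fx=2,fy=2)
cv2.imwrite('pics/c10.png',o)"
```

```text
t 33.2 pos [ 0.4842 -0.3289  0.3105] yaw_y -12.44 tilt [-0.0001  0.0001] F [ 0.0494  0.1052 -0.8938] w 0.0235 j [-0.7313  0.0887  1.5417  0.      1.5113 -0.5141]
tool-axis shift in rows(25mm): [0.0925 0.6268 0.418 ] turn rows: None
```

View pics/c10.png

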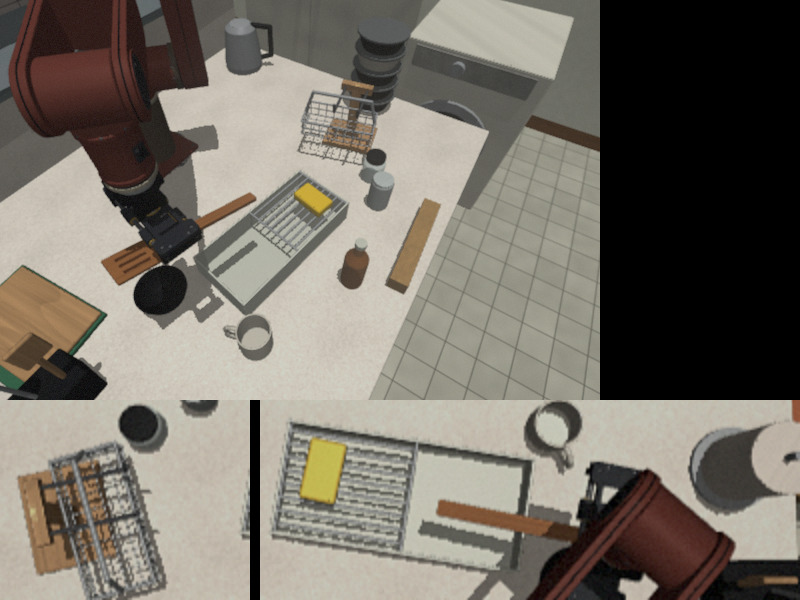

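The turner is held free, its handle end at scene px (274,199) and top px (369,214). The caddy hangs across both hooks at top px ~(206,218), and sponge and jar are in place. I'll triangulate the handle end's height and the bar's middle, then hand in.

```bash
python3 -c "
from h import *
best=min(((np.linalg.norm(ray('scene',(274,199),z)[:2]-ray('top',(368.5,214),z)[:2]),z) for z in np.arange(.05,.35,.005)));print('end: residual, z',best)
b=ray('top',(206.5,218.5),.224)[:2];d=b-np.array([.530,.4165]);print('bar',b,'stand x,y',d@[-.2,.98],d@[-.98,-.2])
s=state();print(s['gripper_width'],s['contact_force'])
if best[1]>.14: hand_in();print('handed in')"
```

```text
end: residual, z (np.float64(0.0037320506560987302), np.float64(0.22999999999999993))
bar [0.5187 0.359 ] stand x,y -0.054140930424809774 0.022557603774423854
0.023309920979638733 [ 0.37    0.5009 -1.2467]
the job is handed in; nothing more can be done
handed in
```

The job is handed in at about 33 s of the 58 s limit. The caddy hangs on both hooks and the turner is held in the gripper, clear of everything. No verdict was reported.

- **Caddy:** I gripped the bar 14 mm off its middle and hung the caddy slightly off-centre and turned about 5°. Hung centrally, its corner would have hit the jar. The last picture puts the bar's middle at about x = -54 mm, y = +23 mm in the stand frame. That is within the limits, though 8 mm nearer the post than I aimed for. I did not measure the bar's height after letting go. The bar met the hooks with the tool at z = 0.218 m, where the bar should be near its rest height of 0.224 m.
- **Turner:** I lifted it by the neck so the handle pivoted under the grid, then pulled it out tilted through the opening. It was held at 23 mm width with only its own weight on the wrist (about 1.2 N). The handle end measured 0.23 m high. I did not measure the blade tip, but the turner is tilted blade-up, so the tip is higher still.
- **Bystanders:** In the last picture the sponge, jar, can, mug, bowl and soap looked unmoved. I judged this by eye and did not measure it.

No check failed. The two cameras disagreed by about 4 mm on the handle end, and by 6 to 9 mm on the hook tips. I used the top camera for the hooks.

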